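# Reverse the thread spools onto the bench rack

## Task

Move all four thread spools from the grey carry tray to the walnut bench rack, in reverse order: the spool nearest the tray's brass knob goes on the spindle farthest from the rack's brass knob, the next on the spindle beside it, and so on to the last, which ends next to the rack's knob. Each spool must end upright over its spindle, fully down on the rack, released and still.

Things in the scene. Friction and masses are not known exactly. Their poses are not given: they have to be found in the camera images.
- tray: Light grey steel carry tray, fixed slab 76 x 300 mm, 14 mm high, on the robot's left or right; holds the spools at first. Origin: centre of its underside, on the table; z up. Four places in a row along its y axis at y = +96, +32, -32, -96 mm (x = 0). Brass knob 18 mm wide and high on its top at y = +135 mm, the end to the robot's left (+y; turned at most 0.3 rad).
- block: Dark walnut bench rack, fixed slab 76 x 300 mm, 30 mm high. Origin: centre of its underside, on the table; z up. Four steel spindles, 8 mm thick, round tips, 35 mm above its top, in a row along its y axis at y = +96, +32, -32, -96 mm (x = 0), empty at first. Brass knob 18 mm wide and high on its top at y = +135 mm, the end to the robot's left (+y; turned at most 0.3 rad).
- spool_red: Loose upright spool of red thread, 50 to 100 g, 56 mm high: plain red cylinder 40 mm across on a cream foot flange 48 mm across, 4 mm thick; cream core 30 mm across stands 2 mm above the thread. A 24 mm bore runs right through. Origin: centre of its underside; z up along the bore. At first over the red seat's spindle, up to 4 mm off-centre.
- spool_black: Loose upright spool of black thread, 50 to 100 g, 56 mm high: plain black cylinder 40 mm across on a cream foot flange 48 mm across, 4 mm thick; cream core 30 mm across stands 2 mm above the thread. A 24 mm bore runs right through. Origin: centre of its underside; z up along the bore. At first over the black seat's spindle, up to 4 mm off-centre.
- spool_blue: Loose upright spool of blue thread, 50 to 100 g, 56 mm high: plain blue cylinder 40 mm across on a cream foot flange 48 mm across, 4 mm thick; cream core 30 mm across stands 2 mm above the thread. A 24 mm bore runs right through. Origin: centre of its underside; z up along the bore. At first over the blue seat's spindle, up to 4 mm off-centre.
- spool_green: Loose upright spool of green thread, 50 to 100 g, 56 mm high: plain green cylinder 40 mm across on a cream foot flange 48 mm across, 4 mm thick; cream core 30 mm across stands 2 mm above the thread. A 24 mm bore runs right through. Origin: centre of its underside; z up along the bore. At first over the green seat's spindle, up to 4 mm off-centre.
- seat_red: The red spool's old place: red disc 58 mm across, 4 mm thick, fixed on the tray at any one of its four places, with a steel spindle 8 mm thick reaching 35 mm above the disc. It stays and shows where the red spool stood. Origin: centre of the disc's underside, on the tray's top.
- seat_black: The black spool's old place: black disc 58 mm across, 4 mm thick, fixed on the tray at any one of its four places, with a steel spindle 8 mm thick reaching 35 mm above the disc. It stays and shows where the black spool stood. Origin: centre of the disc's underside, on the tray's top.
- seat_blue: The blue spool's old place: blue disc 58 mm across, 4 mm thick, fixed on the tray at any one of its four places, with a steel spindle 8 mm thick reaching 35 mm above the disc. It stays and shows where the blue spool stood. Origin: centre of the disc's underside, on the tray's top.
- seat_green: The green spool's old place: green disc 58 mm across, 4 mm thick, fixed on the tray at any one of its four places, with a steel spindle 8 mm thick reaching 35 mm above the disc. It stays and shows where the green spool stood. Origin: centre of the disc's underside, on the tray's top.

How it is judged (in metres and radians):
At the end, for the whole second after the job is handed in: Each spool is over the rack spindle that mirrors its old tray place (nearest the knob becomes farthest, and so on): within 12 mm of it along and across the rack, underside within 5 mm of the rack's top, tilt under 0.1 rad, released and at rest (under 20 mm/s, 0.3 rad/s) (((y of seat_red in the frame of tray between 0.076 and 0.116 m and y of spool_red in the frame of block between -0.108 and -0.084 m) or (y of seat_red in the frame of tray between 0.012 and 0.052 m and y of spool_red in the frame of block between -0.044 and -0.02 m) or (y of seat_red in the frame of tray between -0.052 and -0.012 m and y of spool_red in the frame of block between 0.02 and 0.044 m) or (y of seat_red in the frame of tray between -0.116 and -0.076 m and y of spool_red in the frame of block between 0.084 and 0.108 m)) and x of spool_red in the frame of block between -0.012 and 0.012 m and z of spool_red in the frame of block between 0.025 and 0.035 m and angle between each of spool_red, spool_black, spool_blue, spool_green's own z axis and vertical below 0.1 rad and linear speed of each of spool_red, spool_black, spool_blue, spool_green below 0.02 m/s and angular speed of each of spool_red, spool_black, spool_blue, spool_green below 0.3 rad/s and ((y of seat_black in the frame of tray between 0.076 and 0.116 m and y of spool_black in the frame of block between -0.108 and -0.084 m) or (y of seat_black in the frame of tray between 0.012 and 0.052 m and y of spool_black in the frame of block between -0.044 and -0.02 m) or (y of seat_black in the frame of tray between -0.052 and -0.012 m and y of spool_black in the frame of block between 0.02 and 0.044 m) or (y of seat_black in the frame of tray between -0.116 and -0.076 m and y of spool_black in the frame of block between 0.084 and 0.108 m)) and x of spool_black in the frame of block between -0.012 and 0.012 m and z of spool_black in the frame of block between 0.025 and 0.035 m and ((y of seat_blue in the frame of tray between 0.076 and 0.116 m and y of spool_blue in the frame of block between -0.108 and -0.084 m) or (y of seat_blue in the frame of tray between 0.012 and 0.052 m and y of spool_blue in the frame of block between -0.044 and -0.02 m) or (y of seat_blue in the frame of tray between -0.052 and -0.012 m and y of spool_blue in the frame of block between 0.02 and 0.044 m) or (y of seat_blue in the frame of tray between -0.116 and -0.076 m and y of spool_blue in the frame of block between 0.084 and 0.108 m)) and x of spool_blue in the frame of block between -0.012 and 0.012 m and z of spool_blue in the frame of block between 0.025 and 0.035 m and ((y of seat_green in the frame of tray between 0.076 and 0.116 m and y of spool_green in the frame of block between -0.108 and -0.084 m) or (y of seat_green in the frame of tray between 0.012 and 0.052 m and y of spool_green in the frame of block between -0.044 and -0.02 m) or (y of seat_green in the frame of tray between -0.052 and -0.012 m and y of spool_green in the frame of block between 0.02 and 0.044 m) or (y of seat_green in the frame of tray between -0.116 and -0.076 m and y of spool_green in the frame of block between 0.084 and 0.108 m)) and x of spool_green in the frame of block between -0.012 and 0.012 m and z of spool_green in the frame of block between 0.025 and 0.035 m); the robot touches nothing.
It also fails if it takes over 106 s, if anything falls off the work surface, if the arm or the gripper's body presses on something with over 40 N, if the wrist force passes 120 N, or if a joint passes its speed limit or range.

## Robot

A 7-joint arm with a two-finger parallel gripper is mounted at the origin on the work surface. World frame = base frame: x ahead of the robot, y to its left, z up, the work surface at z = 0. Lengths are in m, angles in degrees, forces in N, time in s.
With the tool pointing down it reaches from about 0.425 to 1.025 m from the base axis. Payload 9.4 kg.
Tool frame: the origin (TCP) lies at the very end of the fingers, on their centre line; the grasp point (between the pads) lies 19 mm behind it (bot.grasp_offset is the distance from the TCP to the grasp point, in m); z points along the fingers, y is the line along which they close (so a half turn about z gives the same grasp; the last joint's range is limited). The gripper opens to 93 mm and grips with 3 to 60 N. Pads are 15 mm wide; open, the fingers measure 128 mm over their backs; the gripper's body (75 mm by 188 mm) begins 65 mm behind the grasp point.
Start: joints at [-79.28, 34.337, -0.143, 91.639, 0.103, 54.024, -4.572], TCP at [0.189, 0.7, 0.219] pointing down, gripper open.
Joint ranges: [-147.43, 147.43], [-19.82, 112.94], [-74.19, 73.91], [6.32, 146.72], [-59.91, 239.91], [6.04, 106.73], [-150.56, 150.56]. Speed limits (degrees/s): [127.2, 127.2, 172.46, 172.46, 180, 180, 180].

## Interface

Orientations are given as a 3x3 rotation matrix whose columns are the frame's x, y, z axes.
In Python, from cell import bot gives the robot as it stands. The module is installed in compiled form; this text tells all that it offers.
- The arm moves only by the tool move_arm, never from a script. Its argument "commands" is one flat list of numbers, 7 for each row, row after row: the shift along the tool's x, y, z in m, then the turn, a rotation vector about the tool's x, y, z in degrees, then the finger opening in m, from 0 to 0.093. A call has 1 to 10 rows; each row shifts and turns the commanded pose from where the row before left it, along the tool's axes as they then stand; what a row does not reach is not made up. A row lasts 1/10 s, in which the tool goes at most 50 mm and 8.59 degrees, less where a joint would pass 70% of its speed; a pose out of reach is approached as far as the arm can. A call is refused whole if a number of a shift passes 0.05 or a number of a turn 8.59, either way. A call with a gripper value outside its range is refused whole. The fingers move at their own pace and stop on an object; "newtons" is the grip in N (left out, the last holds). Time passes only in rows, so rows that do not move let the fingers close. It gives the time, the measured TCP pose, the force, the opening and the grip force at its end, in the units of the state.
- bot.sense(): the state, without advancing time (a new reading comes with each control period).
- bot.snapshot(name): name is "side" or "top" or "wrist"; returns (picture, depth): 384x512x3 uint8, red, green, blue; 384x512 float32, m along the optical axis (not along the pixel's ray), 0 where there is no reading.
- bot.camera_params(name): a dict with "fx", "fy", "cx", "cy" (pixels), "view" (4x4, takes a point from world to camera coordinates); the wrist camera has in their place "T_tool_cam" (4x4, takes a point from camera to tool coordinates, whose origin is the TCP and whose axes are the flange's). Camera axes: x right, y up, looking along -z (the intrinsics and any distortion apply to the point x, -y, -z); pixel columns grow to the right and rows downward; lengths in m; the calibration is good to about 2 mm. The wrist camera is an equidistant fisheye: a pixel r from the principal point sees the ray r / f radians off the axis. A picture is of the moment at which its call begins: read the wrist's pose just before it. camera_params takes no time and is no camera call.
- bot.sign_off(): hands the job in; it is judged then, once.
Trained networks look in the newest picture that a camera, given by its name, has taken for a name from the list of things; names that differ only in an ending like _2 or _b are one class to them, and where a whole thing is asked for, a point or a joint stands for the part that bears it (a point fixed in the world has none). Each returns a list of dicts, best first, with "confidence" (0 to 1); they miss things now and then, are a little off and sometimes report something else, mostly with a low value. They report only what shows in the picture. A call takes as long as a camera call.
- bot.recognise(camera, target): "uv" ([column, row] in pixels, amid what is visible of it).
- bot.spot_point(camera, target): "uv" ([column, row] in pixels: a listed point, or the origin of a listed thing).
The state is a dict: "clock": time; "joints": joint angles; "qd": joint speeds; "joint_efforts": joint torques, N m; "position": TCP position; "orientation": TCP orientation; "force": force on the tool from outside, world axes, zero at the start; "ft_torque": the same for the moment, N m; "gripper_width": finger opening in m; "grasp_force": force on a finger pad.
Only numpy, scipy, OpenCV 4.12 (cv2) and the standard library are available. Lean on these libraries where they do the work, as an engineer would, in place of code of your own. Each camera call takes 0.05 s, during which the arm holds its last target. There are 200 camera calls.

## Working session

There is one attempt and no reset: what is moved stays moved. The work goes in short steps, Python scripts to look and compute and a tool call to move; the robot and the scene stay as the last step left them, time stands still between calls to the robot, and variables do not carry over. Pictures are saved under pics/ and viewed, at most 14 in all, crops included, and the job is handed in when it is done.

Besides the shell and the picture viewer there is one more tool, called after "Request:" as a command line: name --argument value ..., lists and objects as JSON in quotes. move_arm: Moves the arm, as the interface text tells. Its arguments: {"type":"object","properties":{"commands":{"type":"array","items":{"type":"number"}},"newtons":{"type":"number"}},"required":["commands"]}

```bash
mkdir -p pics; python3 - <<'E'
from cell import bot
import cv2,numpy as np
s=bot.sense();print(s['clock'],s['position'],np.round(s['orientation'],3).tolist())
im=[]
for c in("side","top"):
    p,d=bot.snapshot(c);np.savez(f'{c}.npz',p=p,d=d);im.append(p)
    print(c,bot.camera_params(c))
    for t in("tray","block","spool_red","spool_black","spool_blue","spool_green"):
        print(t,[(np.round(r['uv']).tolist(),round(r['confidence'],2)) for r in bot.spot_point(c,t)[:2]])
print(bot.camera_params("wrist"))
cv2.imwrite('pics/side.png',im[0][:,:,::-1]);cv2.imwrite('pics/top.png',im[1][:,:,::-1])
E
```

```text
0.0 [0.18894468 0.69946028 0.217752  ] [[-0.965, 0.261, -0.0], [0.261, 0.965, -0.002], [-0.0, -0.002, -1.0]]
side {'fx': 384.05167483909133, 'fy': 384.05167483909133, 'cx': 254.59498639781484, 'cy': 188.79513952480772, 'view': array([[-0.85896506, -0.51201518, -0.00441367,  0.46984618],
       [ 0.37917923, -0.64186273,  0.66650982, -0.23914874],
       [-0.34409612,  0.57083508,  0.74548318, -0.71135975],
       [ 0.        ,  0.        ,  0.        ,  1.        ]])}
tray [([202.0, 262.0], 0.57), ([288.0, 146.0], 0.2)]
block [([286.0, 149.0], 0.92), ([235.0, 232.0], 0.31)]
spool_red [([214.0, 250.0], 0.59)]
spool_black [([191.0, 269.0], 0.93), ([165.0, 294.0], 0.72)]
spool_blue [([164.0, 296.0], 0.8)]
spool_green [([233.0, 235.0], 0.92)]
top {'fx': 377.04873230527824, 'fy': 377.04873230527824, 'cx': 258.6898859724716, 'cy': 191.81287469214826, 'view': array([[-3.72858003e-02, -9.99304642e-01,  3.23535488e-05,
         3.81090261e-03],
       [ 9.64978799e-01, -3.59966303e-02,  2.59846417e-01,
        -5.52192395e-01],
       [-2.59664566e-01,  9.71980208e-03,  9.65649957e-01,
        -7.45028163e-01],
       [ 0.00000000e+00,  0.00000000e+00,  0.00000000e+00,
         1.00000000e+00]])}
tray [([169.0, 203.0], 0.67)]
block [([335.0, 187.0], 0.84), ([177.0, 204.0], 0.38)]
spool_red [([178.0, 203.0], 0.86)]
spool_black [([150.0, 199.0], 0.67), ([123.0, 195.0], 0.23)]
spool_blue [([204.0, 206.0], 0.75), ([122.0, 194.0], 0.7)]
spool_green [([202.0, 209.0], 0.63)]
{'fx': 297.3186396354542, 'fy': 297.3186396354542, 'cx': 254.78186948073116, 'cy': 189.6451537684899, 'T_tool_cam': array([[ 1.44299836e-03,  9.63098723e-01,  2.69144511e-01,
         7.45975265e-02],
       [ 9.99998518e-01, -1.64242400e-03,  5.15783279e-04,
        -7.24849039e-04],
       [ 9.38799622e-04,  2.69143368e-01, -9.63099666e-01,
        -1.66735914e-01],
       [ 0.00000000e+00,  0.00000000e+00,  0.00000000e+00,
         1.00000000e+00]])}
```

View pics/top.png

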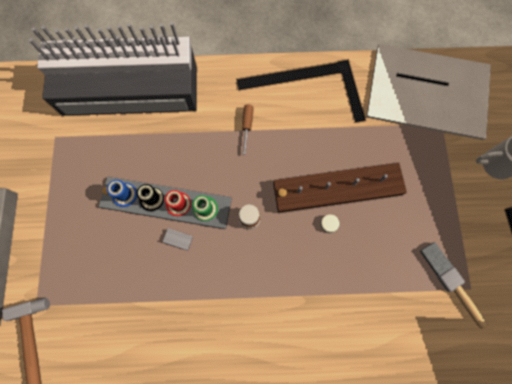

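View pics/side.png

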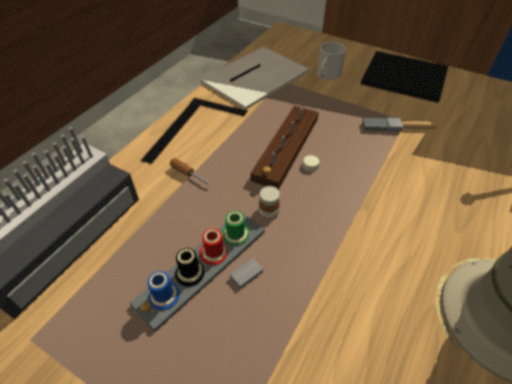

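The top view shows the tray on the left with blue (121,192), black (150,196), red (177,202) and green (204,207), the knob at blue's end. The rack is on the right with its knob at (283,193). Loose things to avoid stand at (249,215), (330,223) and (177,239).

```bash
cat > h.py <<'E'
import numpy as np,cv2
from cell import bot
def cloud(c,d):
    K=bot.camera_params(c);v,u=np.indices(d.shape)
    P=np.stack([(u-K['cx'])/K['fx']*d,-(v-K['cy'])/K['fy']*d,-d],-1)
    T=np.linalg.inv(K['view']);W=P@T[:3,:3].T+T[:3,3];W[d==0]=np.nan;return W
E
python3 - <<'E'
from h import *
for c in("top","side"):
    f=np.load(f'{c}.npz');W=cloud(c,f['d']);X,Y,Z=np.moveaxis(W,-1,0)
    hsv=cv2.cvtColor(f['p'],cv2.COLOR_RGB2HSV)
    mat=(X>.4)&(X<.75);print(c,'table z',np.nanmedian(Z[mat]))
    for n,zr,yr in(("tray",(.009,.022),(.02,.5)),("block",(.025,.035),(-.5,.02))):
        m=mat&(Z>zr[0])&(Z<zr[1])&(Y>yr[0])&(Y<yr[1])
        k,l,st,ce=cv2.connectedComponentsWithStats(m.astype(np.uint8))
        i=1+np.argmax(st[1:,4]);
        m=(l==i);r=cv2.minAreaRect(W[m][:,:2].astype(np.float32)*1000);print(n,st[i,4],r,np.median(Z[m]),cv2.boxPoints(r).round().tolist())
    m=mat&(Z>.04)&(Z<.2)
    k,l,st,ce=cv2.connectedComponentsWithStats(m.astype(np.uint8))
    for i in range(1,k):
        if st[i,4]>8: q=W[l==i];print(st[i,4],ce[i].round(),q.mean(0).round(3),'zmax',q[:,2].max().round(3))
    # cores: top rings
    m=mat&(Z>.066)&(Z<.085)&(Y>0)
    k,l,st,ce=cv2.connectedComponentsWithStats(m.astype(np.uint8))
    for i in range(1,k):
        if st[i,4]>15: q=W[l==i];(e,ra)=cv2.minEnclosingCircle(q[:,:2].astype(np.float32)*1000);print('ring',st[i,4],ce[i].round(),np.round(e),round(ra,1),q[:,2].mean().round(3))
E
```

```text
top table z 0.0011933672787615146
tray 2482 ((553.4078369140625, 201.19888305664062), (300.18597412109375, 76.60301208496094), 78.12825775146484) 0.014508394933841318 [[485.0, 62.0], [560.0, 46.0], [622.0, 340.0], [547.0, 356.0]]
block 3980 ((572.0313720703125, -203.1043701171875), (76.9872055053711, 299.7406311035156), 6.233556270599365) 0.029747333650214203 [[517.0, -58.0], [550.0, -356.0], [627.0, -348.0], [594.0, -50.0]]
570 [500. 156.] [ 0.616 -0.561  0.066] zmax 0.093
23 [383. 177.] [ 0.581 -0.297  0.057] zmax 0.067
334 [118. 189.] [0.572 0.293 0.064] zmax 0.078
22 [356. 180.] [ 0.574 -0.234  0.057] zmax 0.067
21 [328. 185.] [ 0.567 -0.171  0.058] zmax 0.066
316 [147. 194.] [0.56  0.228 0.064] zmax 0.077
247 [  2. 207.] [0.546 0.553 0.046] zmax 0.053
19 [299. 189.] [ 0.56  -0.107  0.058] zmax 0.066
47 [282. 192.] [ 0.557 -0.069  0.046] zmax 0.049
302 [175. 200.] [0.544 0.166 0.064] zmax 0.076
273 [202. 205.] [0.53  0.107 0.066] zmax 0.078
319 [249. 214.] [0.506 0.007 0.061] zmax 0.066
ring 188 [116. 188.] [574. 295.] 20.1 0.072
ring 188 [146. 192.] [562. 230.] 20.2 0.072
ring 1
[... 564 characters left out ...]
331.  55.] [ 0.617 -0.588  0.071] zmax 0.094
26 [300. 112.] [ 0.58  -0.297  0.054] zmax 0.066
25 [292. 126.] [ 0.573 -0.233  0.054] zmax 0.066
28 [283. 140.] [ 0.566 -0.17   0.054] zmax 0.067
29 [273. 157.] [ 0.559 -0.106  0.055] zmax 0.069
43 [266. 169.] [ 0.555 -0.067  0.048] zmax 0.051
339 [269. 196.] [0.503 0.012 0.06 ] zmax 0.067
415 [235. 223.] [0.527 0.112 0.064] zmax 0.079
448 [212. 241.] [0.541 0.172 0.064] zmax 0.078
489 [187. 261.] [0.556 0.233 0.064] zmax 0.078
544 [159. 284.] [0.568 0.297 0.064] zmax 0.078
ring 221 [234. 219.] [530. 109.] 20.0 0.073
ring 236 [212. 237.] [544. 168.] 20.6 0.073
ring 263 [186. 257.] [560. 230.] 20.1 0.073
ring 298 [158. 281.] [572. 296.] 20.1 0.073
```

Request:
move_arm --commands '[0, 0, 0, 0, 0, 8.5, 0.093, 0, 0, 0, 0, 0, 8.5, 0.093, 0, 0, 0, 0, 0, 8.5, 0.093, 0, 0, 0, 0, 0, 8.5, 0.093, 0, 0, 0, 0, 0, 8.5, 0.093, 0, 0, 0, 0, 0, 8.5, 0.093, 0, 0, 0, 0, 0, 8.5, 0.093, 0, 0, 0, 0, 0, 8.5, 0.093, 0, 0, 0, 0, 0, 8.5, 0.093, 0, 0, 0, 0, 0, 8.5, 0.093]' --newtons 20

```text
clock: 1.7
position: [0.1889, 0.7, 0.2187]
orientation: [[0.181, 0.983, -0.0], [0.983, -0.181, 0.0], [0.0, -0.0, -1.0]]
force: [0.8, 0.1, -0.5]
gripper_width: 0.0928
grasp_force: 0.0
```

```bash
cat >> h.py <<'E'
T=dict(blue=(.573,.2955),black=(.561,.230),red=(.5445,.168),green=(.5305,.1085))
B=dict(green=(.560,-.1072),red=(.567,-.171),black=(.574,-.2343),blue=(.581,-.2979))
def go(x,y,z,ang):
    s=bot.sense();R=s['orientation'];p=s['position']
    a=np.degrees(np.arctan2(R[1,1],R[0,1]));t=np.radians(ang)
    d=np.array([x,y,z])-p;Y=np.array([np.cos(t),np.sin(t)]);X=np.array([-Y[1],Y[0]])
    print(round(s['clock'],2),'pos',p.round(4),'tilt',R[:,2].round(3),'turn',round(a-ang,2),'then dxyz',(X@d[:2]).round(4),(Y@d[:2]).round(4),(-d[2]).round(4),
     'w',round(s['gripper_width'],4),'g',round(float(s['grasp_force']),1),'F',np.round(s['force'],1),'j',np.round(s['joints']).tolist())
E
python3 -c "
from h import *
go(*T['green'],.13,-11.9)"
```

```text
1.7 pos [0.1889 0.7    0.2187] tilt [-0.  0. -1.] turn 1.45 then dxyz -0.5083 0.4562 0.0887 w 0.0928 g 0.0 F [ 0.8  0.1 -0.5] j [-94.0, 36.0, 24.0, 93.0, -17.0, 55.0, -75.0]
```

Request:
move_arm --commands '[-0.03, 0.03, 0, 0, 0, 1.45, 0.093, -0.04, 0.036, 0, 0, 0, 0, 0.093, -0.04, 0.036, 0, 0, 0, 0, 0.093, -0.04, 0.036, 0, 0, 0, 0, 0.093, -0.04, 0.036, 0, 0, 0, 0, 0.093, -0.04, 0.036, 0, 0, 0, 0, 0.093, -0.04, 0.036, 0, 0, 0, 0, 0.093, -0.04, 0.036, 0, 0, 0, 0, 0.093, -0.04, 0.036, 0, 0, 0, 0, 0.093, -0.04, 0.036, 0, 0, 0, 0, 0.093]'

```text
clock: 2.7
position: [0.442, 0.2755, 0.219]
orientation: [[0.2, 0.98, 0.001], [0.98, -0.2, 0.001], [0.001, 0.0, -1.0]]
force: [1.3, 0.6, -0.4]
gripper_width: 0.0928
grasp_force: 0.0
```

```bash
python3 -c "
from h import *
go(*T['green'],.13,-11.9)"
```

```text
2.7 pos [0.442  0.2755 0.219 ] tilt [ 0.001  0.001 -1.   ] turn 0.36 then dxyz -0.1452 0.121 0.089 w 0.0928 g 0.0 F [ 1.3  0.6 -0.4] j [-57.0, 22.0, 25.0, 119.0, -14.0, 42.0, -34.0]
```

Request:
move_arm --commands '[-0.03, 0.025, 0.02, 0, 0, 0, 0.093, -0.03, 0.025, 0.02, 0, 0, 0, 0.093, -0.03, 0.025, 0.02, 0, 0, 0, 0.093, -0.03, 0.025, 0.02, 0, 0, 0, 0.093, 0, 0, 0, 0, 0, 0, 0.093, 0, 0, 0, 0, 0, 0, 0.093]'

```text
clock: 3.3
position: [0.5153, 0.1385, 0.1384]
orientation: [[0.203, 0.979, -0.001], [0.979, -0.203, -0.0], [-0.0, -0.001, -1.0]]
force: [0.7, 0.6, -0.6]
gripper_width: 0.0931
grasp_force: 0.0
```

```bash
python3 - <<'E'
from h import *
go(*T['green'],.032,-11.9)
p,d=bot.snapshot("wrist")
cv2.imwrite('pics/w1.png',p[:,:,::-1])
go(*T['green'],.032,-11.9)
E
```

```text
3.3 pos [0.5153 0.1385 0.1384] tilt [-0.001 -0.    -1.   ] turn 0.19 then dxyz -0.0262 0.0211 0.1064 w 0.0931 g 0.0 F [ 0.7  0.6 -0.6] j [-35.0, 29.0, 20.0, 122.0, -19.0, 32.0, -13.0]
3.35 pos [0.515  0.1399 0.1388] tilt [-0.  0. -1.] turn 0.32 then dxyz -0.0275 0.0216 0.1068 w 0.0926 g 0.0 F [-0.1 -0.4  0.8] j [-35.0, 29.0, 20.0, 122.0, -19.0, 32.0, -13.0]
```

View pics/w1.png

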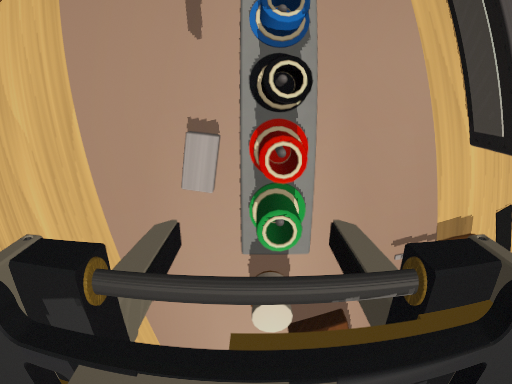

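The wrist view shows green at (280,230), right of and ahead of the finger midline. That agrees with the computed remaining shift.

Request:
move_arm --commands '[-0.014, 0.011, 0, 0, 0, 0, 0.093, -0.013, 0.0105, 0, 0, 0, 0, 0.093, 0, 0, 0.03, 0, 0, 0, 0.093, 0, 0, 0.03, 0, 0, 0, 0.093, 0, 0, 0.025, 0, 0, 0, 0.093, 0, 0, 0.011, 0, 0, 0, 0.093, 0, 0, 0, 0, 0, 0, 0.093]'

```text
clock: 4.05
position: [0.5301, 0.11, 0.042]
orientation: [[0.198, 0.98, -0.002], [0.98, -0.198, 0.0], [-0.0, -0.002, -1.0]]
force: [-1.0, 0.0, -0.4]
gripper_width: 0.093
grasp_force: 0.0
```

```bash
python3 - <<'E'
from h import *
go(*T['green'],.032,-11.9)
E
```

```text
4.05 pos [0.5301 0.11   0.042 ] tilt [-0.002  0.    -1.   ] turn 0.46 then dxyz -0.0014 0.0007 0.01 w 0.093 g 0.0 F [-1.   0.  -0.4] j [-26.0, 38.0, 13.0, 124.0, -23.0, 20.0, -6.0]
```

Close (the last millimetres down first), then lift.

Request:
move_arm --commands '[-0.001, 0, 0.01, 0, 0, 0, 0.093, 0, 0, 0, 0, 0, 0, 0.03, 0, 0, 0, 0, 0, 0, 0.03, 0, 0, 0, 0, 0, 0, 0.03, 0, 0, 0, 0, 0, 0, 0.03, 0, 0, 0, 0, 0, 0, 0.03, 0, 0, 0, 0, 0, 0, 0.03]' --newtons 20

```text
clock: 4.75
position: [0.5307, 0.1077, 0.0328]
orientation: [[0.2, 0.98, 0.0], [0.98, -0.2, 0.0], [0.0, 0.0, -1.0]]
force: [-0.1, -0.0, 0.5]
gripper_width: 0.0499
grasp_force: 0.0
```

Request:
move_arm --commands '[0, 0, 0, 0, 0, 0, 0.03, 0, 0, 0, 0, 0, 0, 0.03, 0, 0, 0, 0, 0, 0, 0.03, 0, 0, 0, 0, 0, 0, 0.03, 0, 0, -0.02, 0, 0, 0, 0.03, 0, 0, -0.03, 0, 0, 0, 0.03, 0, 0, -0.03, 0, 0, 0, 0.03, 0, 0, -0.02, 0, 0, 0, 0.03, 0, 0, 0, 0, 0, 0, 0.03]'

```text
clock: 5.65
position: [0.5318, 0.108, 0.1349]
orientation: [[0.2, 0.98, 0.004], [0.98, -0.2, 0.001], [0.002, 0.004, -1.0]]
force: [0.4, 0.8, 0.2]
gripper_width: 0.0391
grasp_force: 20.0
```

```bash
python3 - <<'E'
from h import *
go(*B['green'],.13,6.25)
E
```

```text
5.65 pos [0.5318 0.108  0.1349] tilt [ 0.004  0.001 -1.   ] turn -17.81 then dxyz -0.217 0.0046 0.0049 w 0.0391 g 20.0 F [0.4 0.8 0.2] j [-31.0, 30.0, 20.0, 121.0, -19.0, 32.0, -9.0]
```

Request:
move_arm --commands '[0, 0, 0, 0, 0, -5.8, 0.03, 0, 0, 0, 0, 0, -6, 0.03, 0, 0, 0, 0, 0, -6, 0.03, -0.02, 0.0005, 0, 0, 0, 0, 0.03, -0.035, 0.0005, 0, 0, 0, 0, 0.03, -0.035, 0.001, 0, 0, 0, 0, 0.03, -0.035, 0.001, 0, 0, 0, 0, 0.03, -0.035, 0.001, 0, 0, 0, 0, 0.03, -0.035, 0.0006, 0, 0, 0, 0, 0.03, -0.022, 0, 0, 0, 0, 0, 0.03]'

```text
clock: 6.65
position: [0.5583, -0.1104, 0.1316]
orientation: [[-0.106, 0.994, -0.001], [0.994, 0.106, -0.001], [-0.0, -0.001, -1.0]]
force: [0.3, -0.1, -0.5]
gripper_width: 0.0394
grasp_force: 20.0
```

Request:
move_arm --commands '[0, 0, 0, 0, 0, 0, 0.03]'

```text
clock: 6.75
position: [0.5582, -0.1114, 0.1317]
orientation: [[-0.104, 0.995, -0.001], [0.995, 0.104, -0.001], [-0.001, -0.001, -1.0]]
force: [-0.0, -0.3, -1.1]
gripper_width: 0.0395
grasp_force: 20.0
```

```bash
python3 - <<'E'
from h import *
go(*B['green'],.045,6.25)
p,d=bot.snapshot("side")
cv2.imwrite('pics/s2.png',cv2.resize(p[90:280,150:390,::-1],None,fx=2.5,fy=2.5))
p,d=bot.snapshot("wrist")
cv2.imwrite('pics/w2.png',p[:,:,::-1])
go(*B['green'],.045,6.25)
E
```

```text
6.75 pos [ 0.5582 -0.1114  0.1317] tilt [-0.001 -0.001 -1.   ] turn -0.31 then dxyz 0.004 0.0022 0.0867 w 0.0395 g 20.0 F [-0.  -0.3 -1.1] j [-3.0, 31.0, 13.0, 117.0, -12.0, 33.0, 24.0]
6.85 pos [ 0.5581 -0.1074  0.1317] tilt [-0.001  0.001 -1.   ] turn -0.07 then dxyz -0.0 0.0019 0.0867 w 0.0392 g 20.0 F [ 0.4 -0.   0.3] j [-4.0, 31.0, 13.0, 117.0, -12.0, 33.0, 24.0]
```

View pics/s2.png

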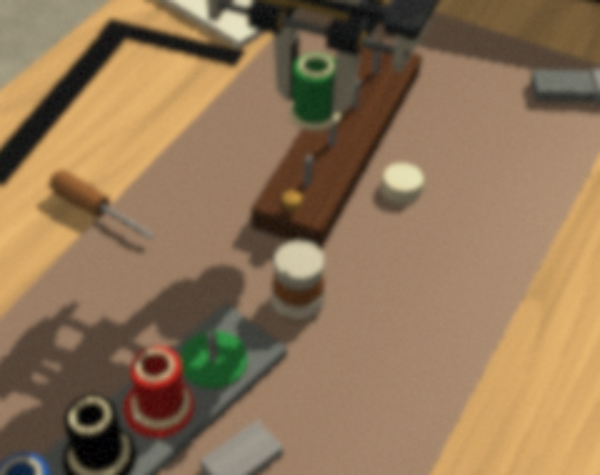

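View pics/w2.png

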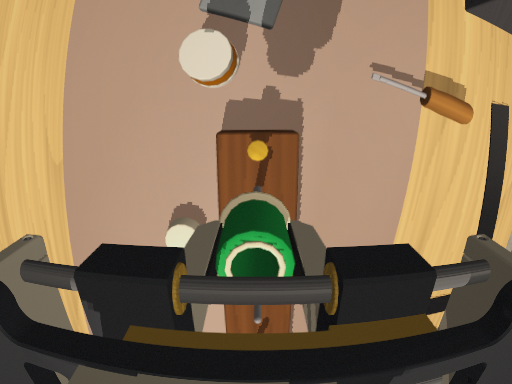

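The side view shows green upright between the pads above the first spindle. The wrist view shows it centred on the rack axis behind the knob (258,150).

Request:
move_arm --commands '[0, 0.002, 0.01, 0, 0, 0, 0.03, 0, 0, 0.025, 0, 0, 0, 0.03, 0, 0, 0.025, 0, 0, 0, 0.03, 0, 0, 0.015, 0, 0, 0, 0.03, 0, 0, 0.008, 0, 0, 0, 0.03, 0, 0, 0.003, 0, 0, 0, 0.03, 0, 0, 0, 0, 0, 0, 0.03, 0, 0, 0, 0, 0, 0, 0.03]'

```text
clock: 7.65
position: [0.5611, -0.107, 0.0472]
orientation: [[-0.109, 0.994, 0.001], [0.994, 0.109, -0.0], [-0.0, 0.001, -1.0]]
force: [0.0, 0.2, -0.9]
gripper_width: 0.0394
grasp_force: 20.0
```

```bash
python3 - <<'E'
from h import *
go(*B['green'],.045,6.25)
E
```

```text
7.65 pos [ 0.5611 -0.107   0.0472] tilt [ 0.001 -0.    -1.   ] turn 0.01 then dxyz -0.0001 -0.0011 0.0022 w 0.0394 g 20.0 F [ 0.   0.2 -0.9] j [-1.0, 38.0, 9.0, 120.0, -15.0, 23.0, 26.0]
```

Request:
move_arm --commands '[0, 0, 0.002, 0, 0, 0, 0.03, 0, 0, 0, 0, 0, 0, 0.03, 0, 0, 0, 0, 0, 0, 0.075, 0, 0, 0, 0, 0, 0, 0.075, 0, 0, 0, 0, 0, 0, 0.075, 0, 0, 0, 0, 0, 0, 0.075, 0, 0, 0, 0, 0, 0, 0.075, 0, 0, 0, 0, 0, 0, 0.075, 0, 0, -0.02, 0, 0, 0, 0.075, 0, 0, -0.035, 0, 0, 0, 0.075]'

```text
clock: 8.65
position: [0.5594, -0.1071, 0.0984]
orientation: [[-0.109, 0.994, -0.004], [0.994, 0.109, 0.0], [0.001, -0.004, -1.0]]
force: [0.1, -0.5, 0.4]
gripper_width: 0.075
grasp_force: 0.0
```

Request:
move_arm --commands '[0, 0, -0.035, 0, 0, 0, 0.075, 0, 0, 0, 0, 0, 0, 0.075]'

```text
clock: 8.85
position: [0.5628, -0.1078, 0.1386]
orientation: [[-0.108, 0.994, 0.006], [0.994, 0.108, -0.001], [-0.001, 0.006, -1.0]]
force: [-0.0, -0.6, -0.1]
gripper_width: 0.0747
grasp_force: 0.0
```

```bash
python3 - <<'E'
from h import *
go(*T['red'],.13,-11.9)
E
```

```text
8.85 pos [ 0.5628 -0.1078  0.1386] tilt [ 0.006 -0.001 -1.   ] turn 18.12 then dxyz 0.2661 -0.0748 0.0086 w 0.0747 g 0.0 F [-0.  -0.6 -0.1] j [-4.0, 30.0, 13.0, 117.0, -12.0, 34.0, 24.0]
```

Plenty of time is left, so I'll keep a gentle pace.

Request:
move_arm --commands '[0, 0, 0, 0, 0, 6, 0.075, 0, 0, 0, 0, 0, 6, 0.075, 0, 0, 0, 0, 0, 6.1, 0.075, 0.038, -0.0105, 0, 0, 0, 0, 0.075, 0.038, -0.0107, 0, 0, 0, 0, 0.075, 0.038, -0.0107, 0, 0, 0, 0, 0.075, 0.038, -0.0107, 0, 0, 0, 0, 0.075, 0.038, -0.0107, 0, 0, 0, 0, 0.075, 0.038, -0.0107, 0, 0, 0, 0, 0.075, 0.038, -0.0107, 0, 0, 0, 0, 0.075]'

```text
clock: 9.85
position: [0.5417, 0.17, 0.1341]
orientation: [[0.205, 0.979, -0.0], [0.979, -0.205, -0.0], [-0.0, -0.0, -1.0]]
force: [0.5, 0.0, -0.1]
gripper_width: 0.0752
grasp_force: 0.0
```

Request:
move_arm --commands '[0, 0, 0, 0, 0, 0, 0.075, 0, 0, 0, 0, 0, 0, 0.075]'

```text
clock: 10.05
position: [0.5418, 0.1693, 0.134]
orientation: [[0.203, 0.979, -0.001], [0.979, -0.203, -0.001], [-0.001, -0.001, -1.0]]
force: [0.2, -1.1, -0.2]
gripper_width: 0.0748
grasp_force: 0.0
```

```bash
python3 - <<'E'
from h import *
go(*T['red'],.032,-11.9)
p,d=bot.snapshot("top")
cv2.imwrite('pics/t3.png',cv2.resize(p[140:260,90:420,::-1],None,fx=2.4,fy=2.4))
go(*T['red'],.032,-11.9)
E
```

```text
10.05 pos [0.5418 0.1693 0.134 ] tilt [-0.001 -0.001 -1.   ] turn 0.18 then dxyz -0.0007 0.0029 0.102 w 0.0748 g 0.0 F [ 0.2 -1.1 -0.2] j [-37.0, 32.0, 21.0, 118.0, -20.0, 34.0, -15.0]
10.1 pos [0.542  0.1679 0.1342] tilt [-0.    -0.001 -1.   ] turn 0.05 then dxyz 0.0007 0.0024 0.1022 w 0.075 g 0.0 F [ 0.3 -1.8 -0. ] j [-37.0, 31.0, 21.0, 118.0, -20.0, 34.0, -15.0]
```

View pics/t3.png

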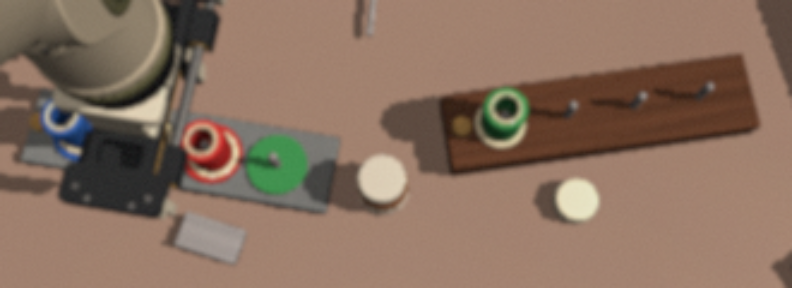

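Green stands seated at (503,112) in the crop, beside the rack's knob. Now red.

Request:
move_arm --commands '[0, 0.0025, 0.01, 0, 0, 0, 0.075, 0, 0, 0.03, 0, 0, 0, 0.075, 0, 0, 0.03, 0, 0, 0, 0.075, 0, 0, 0.02, 0, 0, 0, 0.075, 0, 0, 0.012, 0, 0, 0, 0.075, 0, 0, 0, 0, 0, 0, 0.075, 0, 0, 0, 0, 0, 0, 0.075]'

```text
clock: 10.8
position: [0.5451, 0.1671, 0.0329]
orientation: [[0.207, 0.978, 0.0], [0.978, -0.207, -0.0], [-0.0, 0.0, -1.0]]
force: [0.2, 1.2, 0.9]
gripper_width: 0.0748
grasp_force: 0.0
```

Request:
move_arm --commands '[0, 0, 0, 0, 0, 0, 0.03, 0, 0, 0, 0, 0, 0, 0.03, 0, 0, 0, 0, 0, 0, 0.03, 0, 0, 0, 0, 0, 0, 0.03, 0, 0, 0, 0, 0, 0, 0.03, 0, 0, 0, 0, 0, 0, 0.03, 0, 0, 0, 0, 0, 0, 0.03, 0, 0, 0, 0, 0, 0, 0.03]'

```text
clock: 11.6
position: [0.5448, 0.1681, 0.0329]
orientation: [[0.205, 0.979, 0.0], [0.979, -0.205, 0.0], [0.0, 0.0, -1.0]]
force: [-1.5, 0.8, 5.5]
gripper_width: 0.0398
grasp_force: 20.0
```

```bash
python3 - <<'E'
from h import *
go(*T['red'],.032,-11.9)
E
```

```text
11.6 pos [0.5448 0.1681 0.0329] tilt [ 0.  0. -1.] turn 0.04 then dxyz -0.0001 -0.0003 0.0009 w 0.0398 g 20.0 F [-1.5  0.8  5.5] j [-32.0, 40.0, 14.0, 120.0, -25.0, 22.0, -10.0]
```

Request:
move_arm --commands '[0, 0, -0.02, 0, 0, 0, 0.03, 0, 0, -0.03, 0, 0, 0, 0.03, 0, 0, -0.03, 0, 0, 0, 0.03, 0, 0, -0.02, 0, 0, 0, 0.03, 0, 0, 0, 0, 0, -6, 0.03, 0, 0, 0, 0, 0, -6, 0.03, 0, 0, 0, 0, 0, -6.1, 0.03, 0, 0, 0, 0, 0, 0, 0.03]'

```text
clock: 12.4
position: [0.5446, 0.1677, 0.1326]
orientation: [[-0.11, 0.994, -0.0], [0.994, 0.11, 0.0], [0.0, -0.0, -1.0]]
force: [0.0, 0.0, -0.4]
gripper_width: 0.0398
grasp_force: 20.0
```

Request:
move_arm --commands '[-0.025, -0.001, 0, 0, 0, 0, 0.03, -0.037, -0.002, 0, 0, 0, 0, 0.03, -0.037, -0.002, 0, 0, 0, 0, 0.03, -0.037, -0.002, 0, 0, 0, 0, 0.03, -0.037, -0.002, 0, 0, 0, 0, 0.03, -0.037, -0.002, 0, 0, 0, 0, 0.03, -0.037, -0.002, 0, 0, 0, 0, 0.03, -0.037, -0.001, 0, 0, 0, 0, 0.03, -0.037, -0.001, 0, 0, 0, 0, 0.03, -0.018, 0, 0, 0, 0, 0, 0.03]'

```text
clock: 13.4
position: [0.5662, -0.1748, 0.1325]
orientation: [[-0.101, 0.995, -0.0], [0.995, 0.101, -0.002], [-0.001, -0.0, -1.0]]
force: [1.2, 0.7, -0.8]
gripper_width: 0.0402
grasp_force: 20.0
```

Request:
move_arm --commands '[0, 0, 0, 0, 0, 0, 0.03, 0, 0, 0, 0, 0, 0, 0.03]'

```text
clock: 13.6
position: [0.5663, -0.1705, 0.1323]
orientation: [[-0.106, 0.994, -0.001], [0.994, 0.106, 0.0], [0.001, -0.001, -1.0]]
force: [-0.5, -0.1, -0.8]
gripper_width: 0.0405
grasp_force: 20.0
```

```bash
python3 - <<'E'
from h import *
go(*B['red'],.0455,6.25)
E
```

```text
13.6 pos [ 0.5663 -0.1705  0.1323] tilt [-0.001  0.    -1.   ] turn -0.17 then dxyz -0.0006 0.0006 0.0868 w 0.0405 g 20.0 F [-0.5 -0.1 -0.8] j [2.0, 32.0, 13.0, 114.0, -12.0, 35.0, 30.0]
```

Request:
move_arm --commands '[0, 0, 0.01, 0, 0, 0, 0.03, 0, 0, 0.025, 0, 0, 0, 0.03, 0, 0, 0.025, 0, 0, 0, 0.03, 0, 0, 0.015, 0, 0, 0, 0.03, 0, 0, 0.008, 0, 0, 0, 0.03, 0, 0, 0.004, 0, 0, 0, 0.03, 0, 0, 0, 0, 0, 0, 0.03, 0, 0, 0, 0, 0, 0, 0.03]'

```text
clock: 14.4
position: [0.5671, -0.1708, 0.0462]
orientation: [[-0.109, 0.994, 0.001], [0.994, 0.109, -0.0], [-0.0, 0.001, -1.0]]
force: [0.8, 0.8, -0.6]
gripper_width: 0.0401
grasp_force: 20.0
```

Request:
move_arm --commands '[0, 0, 0.001, 0, 0, 0, 0.03, 0, 0, 0, 0, 0, 0, 0.03, 0, 0, 0, 0, 0, 0, 0.075, 0, 0, 0, 0, 0, 0, 0.075, 0, 0, 0, 0, 0, 0, 0.075, 0, 0, 0, 0, 0, 0, 0.075, 0, 0, 0, 0, 0, 0, 0.075, 0, 0, 0, 0, 0, 0, 0.075, 0, 0, -0.02, 0, 0, 0, 0.075, 0, 0, -0.035, 0, 0, 0, 0.075]'

```text
clock: 15.4
position: [0.5653, -0.1704, 0.0984]
orientation: [[-0.109, 0.994, -0.004], [0.994, 0.109, 0.001], [0.001, -0.004, -1.0]]
force: [0.5, -1.0, 0.3]
gripper_width: 0.0753
grasp_force: 0.0
```

Request:
move_arm --commands '[0, 0, -0.033, 0, 0, 0, 0.075, 0, 0, 0, 0, 0, 6, 0.075, 0, 0, 0, 0, 0, 6, 0.075, 0, 0, 0, 0, 0, 6.1, 0.075, 0.03, -0.007, 0, 0, 0, 0, 0.075, 0.037, -0.0085, 0, 0, 0, 0, 0.075, 0.037, -0.0085, 0, 0, 0, 0, 0.075, 0.037, -0.0085, 0, 0, 0, 0, 0.075, 0.037, -0.0085, 0, 0, 0, 0, 0.075, 0.037, -0.0085, 0, 0, 0, 0, 0.075]'

```text
clock: 16.4
position: [0.5622, 0.0514, 0.1327]
orientation: [[0.206, 0.979, 0.0], [0.979, -0.206, 0.0], [0.0, 0.0, -1.0]]
force: [1.3, 0.3, -0.3]
gripper_width: 0.0754
grasp_force: 0.0
```

Request:
move_arm --commands '[0.037, -0.0085, 0, 0, 0, 0, 0.075, 0.037, -0.0085, 0, 0, 0, 0, 0.075, 0.037, -0.0085, 0, 0, 0, 0, 0.075, 0.037, -0.0085, 0, 0, 0, 0, 0.075, 0.025, -0.005, 0, 0, 0, 0, 0.075, 0, 0, 0, 0, 0, 0, 0.075, 0, 0, 0, 0, 0, 0, 0.075]'

```text
clock: 17.1
position: [0.5595, 0.2274, 0.1325]
orientation: [[0.204, 0.979, -0.0], [0.979, -0.204, -0.0], [-0.0, -0.0, -1.0]]
force: [-0.0, -0.5, -0.6]
gripper_width: 0.0752
grasp_force: 0.0
```

```bash
python3 - <<'E'
from h import *
go(*T['black'],.0325,-11.9)
E
```

```text
17.1 pos [0.5595 0.2274 0.1325] tilt [-0. -0. -1.] turn 0.11 then dxyz 0.0028 0.0009 0.1 w 0.0752 g 0.0 F [-0.  -0.5 -0.6] j [-42.0, 34.0, 22.0, 113.0, -21.0, 37.0, -19.0]
```

Request:
move_arm --commands '[0.002, 0.001, 0.01, 0, 0, 0, 0.075, 0, 0, 0.03, 0, 0, 0, 0.075, 0, 0, 0.03, 0, 0, 0, 0.075, 0, 0, 0.02, 0, 0, 0, 0.075, 0, 0, 0.01, 0, 0, 0, 0.075, 0, 0, 0, 0, 0, 0, 0.075, 0, 0, 0, 0, 0, 0, 0.075]'

```text
clock: 17.8
position: [0.5617, 0.2282, 0.033]
orientation: [[0.207, 0.978, 0.0], [0.978, -0.207, -0.0], [-0.0, 0.0, -1.0]]
force: [-0.4, 0.0, 0.1]
gripper_width: 0.0749
grasp_force: 0.0
```

Request:
move_arm --commands '[0, 0, 0, 0, 0, 0, 0.03, 0, 0, 0, 0, 0, 0, 0.03, 0, 0, 0, 0, 0, 0, 0.03, 0, 0, 0, 0, 0, 0, 0.03, 0, 0, 0, 0, 0, 0, 0.03, 0, 0, 0, 0, 0, 0, 0.03, 0, 0, 0, 0, 0, 0, 0.03, 0, 0, 0, 0, 0, 0, 0.03]'

```text
clock: 18.6
position: [0.5612, 0.2291, 0.0329]
orientation: [[0.205, 0.979, 0.0], [0.979, -0.205, 0.0], [0.0, 0.0, -1.0]]
force: [-2.4, 0.6, 6.2]
gripper_width: 0.0404
grasp_force: 20.0
```

```bash
python3 - <<'E'
from h import *
go(*T['black'],.0325,-11.9)
go(*B['black'],.1325,6.25)
E
```

```text
18.6 pos [0.5612 0.2291 0.0329] tilt [ 0.  0. -1.] turn 0.04 then dxyz 0.0008 -0.0004 0.0004 w 0.0404 g 20.0 F [-2.4  0.6  6.2] j [-38.0, 42.0, 16.0, 116.0, -25.0, 26.0, -15.0]
18.6 pos [0.5612 0.2291 0.0329] tilt [ 0.  0. -1.] turn -18.11 then dxyz -0.462 -0.0377 -0.0996 w 0.0404 g 20.0 F [-2.4  0.6  6.2] j [-38.0, 42.0, 16.0, 116.0, -25.0, 26.0, -15.0]
```

Request:
move_arm --commands '[0, 0, -0.02, 0, 0, 0, 0.03, 0, 0, -0.03, 0, 0, 0, 0.03, 0, 0, -0.03, 0, 0, 0, 0.03, 0, 0, -0.02, 0, 0, 0, 0.03, 0, 0, 0, 0, 0, -6, 0.03, 0, 0, 0, 0, 0, -6, 0.03, 0, 0, 0, 0, 0, -6.1, 0.03, -0.02, -0.001, 0, 0, 0, 0, 0.03, -0.035, -0.003, 0, 0, 0, 0, 0.03, -0.037, -0.003, 0, 0, 0, 0, 0.03]'

```text
clock: 19.6
position: [0.564, 0.1364, 0.1323]
orientation: [[-0.111, 0.994, -0.0], [0.994, 0.111, -0.0], [-0.0, -0.0, -1.0]]
force: [1.2, 0.5, -1.4]
gripper_width: 0.0404
grasp_force: 20.0
```

Request:
move_arm --commands '[-0.037, -0.003, 0, 0, 0, 0, 0.03, -0.037, -0.003, 0, 0, 0, 0, 0.03, -0.037, -0.003, 0, 0, 0, 0, 0.03, -0.037, -0.003, 0, 0, 0, 0, 0.03, -0.037, -0.003, 0, 0, 0, 0, 0.03, -0.037, -0.003, 0, 0, 0, 0, 0.03, -0.037, -0.003, 0, 0, 0, 0, 0.03, -0.037, -0.003, 0, 0, 0, 0, 0.03, -0.037, -0.003, 0, 0, 0, 0, 0.03, -0.025, -0.003, 0, 0, 0, 0, 0.03]'

```text
clock: 20.6
position: [0.5728, -0.2257, 0.1324]
orientation: [[-0.106, 0.994, -0.0], [0.994, 0.106, -0.001], [-0.001, -0.0, -1.0]]
force: [0.7, 0.6, -0.7]
gripper_width: 0.0401
grasp_force: 20.0
```

Request:
move_arm --commands '[-0.012, 0, 0, 0, 0, 0, 0.03, 0, 0, 0, 0, 0, 0, 0.03, 0, 0, 0, 0, 0, 0, 0.03]'

```text
clock: 20.9
position: [0.5746, -0.2328, 0.1323]
orientation: [[-0.11, 0.994, -0.001], [0.994, 0.11, 0.001], [0.001, -0.0, -1.0]]
force: [-0.3, 0.3, -0.6]
gripper_width: 0.0402
grasp_force: 20.0
```

```bash
python3 - <<'E'
from h import *
go(*B['black'],.0455,6.25)
E
```

```text
20.9 pos [ 0.5746 -0.2328  0.1323] tilt [-0.001  0.001 -1.   ] turn 0.04 then dxyz -0.0014 -0.0008 0.0868 w 0.0402 g 20.0 F [-0.3  0.3 -0.6] j [8.0, 34.0, 13.0, 111.0, -12.0, 37.0, 35.0]
```

Request:
move_arm --commands '[-0.001, 0, 0.01, 0, 0, 0, 0.03, 0, 0, 0.025, 0, 0, 0, 0.03, 0, 0, 0.025, 0, 0, 0, 0.03, 0, 0, 0.015, 0, 0, 0, 0.03, 0, 0, 0.008, 0, 0, 0, 0.03, 0, 0, 0.004, 0, 0, 0, 0.03, 0, 0, 0, 0, 0, 0, 0.03, 0, 0, 0, 0, 0, 0, 0.03]'

```text
clock: 21.7
position: [0.5752, -0.2355, 0.0463]
orientation: [[-0.109, 0.994, 0.001], [0.994, 0.109, -0.0], [-0.001, 0.001, -1.0]]
force: [-0.4, -0.5, -1.6]
gripper_width: 0.04
grasp_force: 20.0
```

Request:
move_arm --commands '[0, 0, 0.001, 0, 0, 0, 0.03, 0, 0, 0, 0, 0, 0, 0.03, 0, 0, 0, 0, 0, 0, 0.075, 0, 0, 0, 0, 0, 0, 0.075, 0, 0, 0, 0, 0, 0, 0.075, 0, 0, 0, 0, 0, 0, 0.075, 0, 0, 0, 0, 0, 0, 0.075, 0, 0, 0, 0, 0, 0, 0.075, 0, 0, -0.02, 0, 0, 0, 0.075, 0, 0, -0.035, 0, 0, 0, 0.075]'

```text
clock: 22.7
position: [0.5734, -0.2348, 0.0982]
orientation: [[-0.109, 0.994, -0.004], [0.994, 0.109, 0.001], [0.002, -0.004, -1.0]]
force: [0.8, -0.0, 0.4]
gripper_width: 0.0748
grasp_force: 0.0
```

Request:
move_arm --commands '[0, 0, -0.033, 0, 0, 0, 0.075, 0, 0, 0, 0, 0, 6, 0.075, 0, 0, 0, 0, 0, 6, 0.075, 0, 0, 0, 0, 0, 6.1, 0.075, 0.03, -0.007, 0, 0, 0, 0, 0.075, 0.037, -0.008, 0, 0, 0, 0, 0.075, 0.037, -0.008, 0, 0, 0, 0, 0.075, 0.037, -0.008, 0, 0, 0, 0, 0.075, 0.037, -0.008, 0, 0, 0, 0, 0.075, 0.037, -0.008, 0, 0, 0, 0, 0.075]'

```text
clock: 23.7
position: [0.5727, -0.0138, 0.1327]
orientation: [[0.206, 0.979, 0.0], [0.979, -0.206, 0.0], [0.0, 0.0, -1.0]]
force: [1.0, -0.1, -0.3]
gripper_width: 0.075
grasp_force: 0.0
```

Request:
move_arm --commands '[0.037, -0.008, 0, 0, 0, 0, 0.075, 0.037, -0.008, 0, 0, 0, 0, 0.075, 0.037, -0.008, 0, 0, 0, 0, 0.075, 0.037, -0.008, 0, 0, 0, 0, 0.075, 0.037, -0.008, 0, 0, 0, 0, 0.075, 0.037, -0.008, 0, 0, 0, 0, 0.075, 0.037, -0.008, 0, 0, 0, 0, 0.075, 0.03, -0.008, 0, 0, 0, 0, 0.075, 0.014, 0, 0, 0, 0, 0, 0.075, 0, 0, 0, 0, 0, 0, 0.075]'

```text
clock: 24.7
position: [0.5725, 0.2964, 0.1323]
orientation: [[0.203, 0.979, 0.0], [0.979, -0.203, 0.0], [0.0, 0.0, -1.0]]
force: [0.8, -0.6, 0.2]
gripper_width: 0.0751
grasp_force: 0.0
```

```bash
python3 - <<'E'
from h import *
go(*T['blue'],.0325,-11.9)
E
```

```text
24.7 pos [0.5725 0.2964 0.1323] tilt [ 0.  0. -1.] turn 0.21 then dxyz -0.0007 0.0007 0.0998 w 0.0751 g 0.0 F [ 0.8 -0.6  0.2] j [-47.0, 36.0, 23.0, 108.0, -21.0, 40.0, -23.0]
```

Request:
move_arm --commands '[-0.001, 0.0005, 0.01, 0, 0, 0, 0.075, 0, 0, 0.03, 0, 0, 0, 0.075, 0, 0, 0.03, 0, 0, 0, 0.075, 0, 0, 0.02, 0, 0, 0, 0.075, 0, 0, 0.01, 0, 0, 0, 0.075, 0, 0, 0, 0, 0, 0, 0.075, 0, 0, 0, 0, 0, 0, 0.075]'

```text
clock: 25.4
position: [0.5735, 0.2922, 0.0332]
orientation: [[0.207, 0.978, 0.001], [0.978, -0.207, -0.0], [-0.0, 0.001, -1.0]]
force: [1.0, -0.1, 0.8]
gripper_width: 0.0751
grasp_force: 0.0
```

Request:
move_arm --commands '[0, 0, 0, 0, 0, 0, 0.03, 0, 0, 0, 0, 0, 0, 0.03, 0, 0, 0, 0, 0, 0, 0.03, 0, 0, 0, 0, 0, 0, 0.03, 0, 0, 0, 0, 0, 0, 0.03, 0, 0, 0, 0, 0, 0, 0.03, 0, 0, 0, 0, 0, 0, 0.03, 0, 0, 0, 0, 0, 0, 0.03]'

```text
clock: 26.2
position: [0.5728, 0.2935, 0.0328]
orientation: [[0.205, 0.979, 0.0], [0.979, -0.205, 0.0], [0.0, 0.0, -1.0]]
force: [-1.0, 0.4, 4.1]
gripper_width: 0.0392
grasp_force: 20.0
```

```bash
python3 - <<'E'
from h import *
go(*B['blue'],.1325,6.25)
E
```

```text
26.2 pos [0.5728 0.2935 0.0328] tilt [ 0.  0. -1.] turn -18.11 then dxyz -0.5888 -0.0563 -0.0997 w 0.0392 g 20.0 F [-1.   0.4  4.1] j [-44.0, 44.0, 18.0, 111.0, -26.0, 29.0, -20.0]
```

Request:
move_arm --commands '[0, 0, -0.02, 0, 0, 0, 0.03, 0, 0, -0.03, 0, 0, 0, 0.03, 0, 0, -0.03, 0, 0, 0, 0.03, 0, 0, -0.02, 0, 0, 0, 0.03, 0, 0, 0, 0, 0, -6, 0.03, 0, 0, 0, 0, 0, -6, 0.03, 0, 0, 0, 0, 0, -6.1, 0.03, -0.02, -0.001, 0, 0, 0, 0, 0.03, -0.035, -0.0035, 0, 0, 0, 0, 0.03, -0.037, -0.0035, 0, 0, 0, 0, 0.03]'

```text
clock: 27.2
position: [0.5746, 0.1992, 0.1322]
orientation: [[-0.107, 0.994, -0.0], [0.994, 0.107, -0.001], [-0.001, -0.0, -1.0]]
force: [0.5, -0.7, -1.7]
gripper_width: 0.0388
grasp_force: 20.0
```

Request:
move_arm --commands '[-0.037, -0.0035, 0, 0, 0, 0, 0.03, -0.037, -0.0035, 0, 0, 0, 0, 0.03, -0.037, -0.0035, 0, 0, 0, 0, 0.03, -0.037, -0.0035, 0, 0, 0, 0, 0.03, -0.037, -0.0035, 0, 0, 0, 0, 0.03, -0.037, -0.0035, 0, 0, 0, 0, 0.03, -0.037, -0.0035, 0, 0, 0, 0, 0.03, -0.037, -0.0035, 0, 0, 0, 0, 0.03, -0.037, -0.0035, 0, 0, 0, 0, 0.03, -0.037, -0.0035, 0, 0, 0, 0, 0.03]'

```text
clock: 28.2
position: [0.579, -0.1735, 0.1324]
orientation: [[-0.105, 0.994, -0.001], [0.994, 0.105, -0.0], [-0.0, -0.001, -1.0]]
force: [1.1, 0.6, -1.1]
gripper_width: 0.0385
grasp_force: 20.0
```

Request:
move_arm --commands '[-0.037, -0.0035, 0, 0, 0, 0, 0.03, -0.037, -0.0035, 0, 0, 0, 0, 0.03, -0.035, -0.0035, 0, 0, 0, 0, 0.03, -0.019, -0.0025, 0, 0, 0, 0, 0.03, 0, 0, 0, 0, 0, 0, 0.03, 0, 0, 0, 0, 0, 0, 0.03]'

```text
clock: 28.8
position: [0.5807, -0.2987, 0.1323]
orientation: [[-0.107, 0.994, -0.001], [0.994, 0.107, 0.001], [0.001, -0.001, -1.0]]
force: [0.7, 0.8, -0.9]
gripper_width: 0.0386
grasp_force: 20.0
```

```bash
python3 - <<'E'
from h import *
go(*B['blue'],.0455,6.25)
E
```

```text
28.8 pos [ 0.5807 -0.2987  0.1323] tilt [-0.001  0.001 -1.   ] turn -0.09 then dxyz 0.0007 0.0004 0.0868 w 0.0386 g 20.0 F [ 0.7  0.8 -0.9] j [14.0, 36.0, 13.0, 106.0, -12.0, 40.0, 40.0]
```

Request:
move_arm --commands '[0, 0, 0.01, 0, 0, 0, 0.03, 0, 0, 0.025, 0, 0, 0, 0.03, 0, 0, 0.025, 0, 0, 0, 0.03, 0, 0, 0.015, 0, 0, 0, 0.03, 0, 0, 0.008, 0, 0, 0, 0.03, 0, 0, 0.004, 0, 0, 0, 0.03, 0, 0, 0, 0, 0, 0, 0.03, 0, 0, 0, 0, 0, 0, 0.03]'

```text
clock: 29.6
position: [0.5817, -0.2995, 0.0464]
orientation: [[-0.109, 0.994, 0.001], [0.994, 0.109, -0.001], [-0.001, 0.001, -1.0]]
force: [0.2, 0.4, -0.9]
gripper_width: 0.0387
grasp_force: 20.0
```

Request:
move_arm --commands '[0, 0, 0.001, 0, 0, 0, 0.03, 0, 0, 0, 0, 0, 0, 0.03, 0, 0, 0, 0, 0, 0, 0.075, 0, 0, 0, 0, 0, 0, 0.075, 0, 0, 0, 0, 0, 0, 0.075, 0, 0, 0, 0, 0, 0, 0.075, 0, 0, 0, 0, 0, 0, 0.075, 0, 0, 0, 0, 0, 0, 0.075, 0, 0, -0.02, 0, 0, 0, 0.075, 0, 0, -0.035, 0, 0, 0, 0.075]'

```text
clock: 30.6
position: [0.5799, -0.2985, 0.0981]
orientation: [[-0.109, 0.994, -0.004], [0.994, 0.109, 0.002], [0.002, -0.004, -1.0]]
force: [0.6, -0.3, 0.2]
gripper_width: 0.075
grasp_force: 0.0
```

Request:
move_arm --commands '[0, 0, -0.035, 0, 0, 0, 0.075, 0, 0, -0.035, 0, 0, 0, 0.075, 0, -0.02, -0.03, 0, 0, 0, 0.075, 0.03, -0.02, 0, 0, 0, 0, 0.075, 0.03, -0.01, 0, 0, 0, 0, 0.075, 0.04, 0, 0, 0, 0, 0, 0.075, 0.04, 0, 0, 0, 0, 0, 0.075, 0.04, 0, 0, 0, 0, 0, 0.075, 0.04, 0, 0, 0, 0, 0, 0.075, 0.04, 0, 0, 0, 0, 0, 0.075]'

```text
clock: 31.6
position: [0.503, -0.0448, 0.1998]
orientation: [[-0.108, 0.994, 0.0], [0.994, 0.108, 0.0], [0.0, 0.0, -1.0]]
force: [1.4, 0.3, -0.4]
gripper_width: 0.0752
grasp_force: 0.0
```

Request:
move_arm --commands '[0.04, 0, 0, 0, 0, 0, 0.075, 0.04, 0, 0, 0, 0, 0, 0.075, 0.04, 0, 0, 0, 0, 0, 0.075, 0.04, 0, 0, 0, 0, 0, 0.075, 0.03, 0, 0, 0, 0, 0, 0.075, 0, 0, 0, 0, 0, 0, 0.075, 0, 0, 0, 0, 0, 0, 0.075]'

```text
clock: 32.3
position: [0.4825, 0.1429, 0.1996]
orientation: [[-0.11, 0.994, -0.0], [0.994, 0.11, -0.0], [-0.0, -0.0, -1.0]]
force: [0.2, -0.6, -0.8]
gripper_width: 0.0754
grasp_force: 0.0
```

```bash
python3 - <<'E'
from h import *
go(*B['blue'],.2,6.25)
t=np.radians(6.25);c=np.array([.5712,-.2032])
for cam in("top","side"):
    p,d=bot.snapshot(cam);W=cloud(cam,d)
    if cam=="top":cv2.imwrite('pics/t4.png',cv2.resize(p[140:260,90:420,::-1],None,fx=2.4,fy=2.4))
    m=(W[...,0]>.45)&(W[...,0]<.7)&(W[...,1]<-.05)&(W[...,1]>-.4)&(W[...,2]>.078)&(W[...,2]<.1)
    k,l,st,ce=cv2.connectedComponentsWithStats(m.astype(np.uint8))
    for i in range(1,k):
        if st[i,4]>15:
            q=W[l==i];e,ra=cv2.minEnclosingCircle(q[:,:2].astype(np.float32)*1000);e=np.array(e)/1000-c
            print(cam,st[i,4],ce[i].round(),'rack x,y',(e@[np.cos(t),np.sin(t)]).round(4),(e@[-np.sin(t),np.cos(t)]).round(4),round(ra,1),'ztop',np.percentile(q[:,2],90).round(3))
E
```

```text
32.3 pos [0.4825 0.1429 0.1996] tilt [-0. -0. -1.] turn 0.08 then dxyz -0.4489 0.05 -0.0004 w 0.0754 g 0.0 F [ 0.2 -0.6 -0.8] j [-34.0, 21.0, 15.0, 122.0, -9.0, 38.0, -7.0]
top 192 [387. 173.] rack x,y 0.001 -0.0949 20.2 ztop 0.086
top 186 [358. 177.] rack x,y 0.0011 -0.031 19.8 ztop 0.086
top 180 [329. 181.] rack x,y 0.0006 0.0336 19.9 ztop 0.086
top 182 [300. 185.] rack x,y 0.0014 0.0971 20.1 ztop 0.086
side 118 [301. 103.] rack x,y -0.0008 -0.0939 20.9 ztop 0.088
side 134 [292. 117.] rack x,y -0.0003 -0.0299 20.6 ztop 0.087
side 144 [283. 132.] rack x,y -0.0011 0.0332 20.4 ztop 0.088
```

View pics/t4.png

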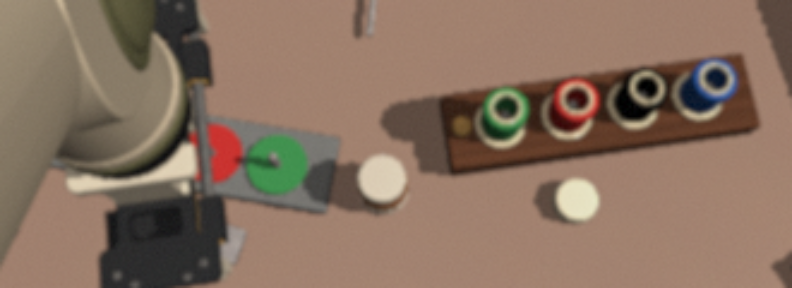

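All four spools are seated on the rack: green (503,110), red (575,103), black (638,97) and blue (706,88), counting from the knob. They are within about 2 mm of their spindles, with their tops at the right height.

```bash
python3 -c "
from cell import bot
print(bot.sign_off())"
```

```text
the job is handed in; nothing more can be done
None
```

All four spools are on the rack in reverse order (green next to the knob, then red, black and blue), released and measured within about 2 mm of their spindles; the job was handed in at about 32 s, and no verdict was returned.

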